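# Clip a circuit board into the sprung board holder

### The job

Mount the green circuit board in the board holder, components up: push one end into the groove of the blue long-stroke jaw until the jaw gives way far enough, lower the other end behind the black jaw's lip, and let the springs centre the board so that both ends sit in their grooves, level, square and midway across the jaws, and you have let go. Go by feel and do not force the jaws or run the blue one against its stop, and leave the bottle, tweezers and screwdriver alone.

Things in the scene. Friction and masses are not known exactly. Their poses are not given: they have to be found in the camera images.
- board_center (a point): centre of the green board, 60 (x) x 100 (y) x 4 (z) mm, 0.06-0.13 kg, flat on the bench at first; 6 mm above its underside. z up (component side). Each long edge has a flush aluminium rail on top, 8 mm high, over the middle 60 mm: the sides to grip are 60 mm apart, 12 mm high. End strips (20 mm) are bare. Ends alike, either may go to either jaw.
- board_holder: grey board holder fixed to the bench, base 80 (x) x 200 (y) mm; origin under its centre, z up. Two jaws 40 mm wide slide in y on a bar: blue at +y, black at -y. The bar is clamped up to 12 mm off-centre either way along y, both jaws with it; this shift is not reported: find it by touch. It stays put in use.
- holder_ledges (a point): point over the holder's centre at ledge height, z = 45 mm. Each groove is 7 mm high, from the ledge below to the upper lip (z 52 to 58 mm). Along y from the bar's middle, jaws at rest: groove bottoms +46/-46 mm, lip faces +41/-41, ledges (36 mm wide) reach in to +8 (blue) and -27 (black), so an end can be set on a ledge and slid under the lip. Else nothing between the jaws above z = 36 mm.
- long_jaw (a joint): outward travel (holder's +y) of the blue jaw, m: 0 at rest, hard stop 0.020. Spring 1.6 N to start it, plus 0.35 N per mm. A level board must push it out at least 14 mm for its other end to clear the black lip.
- short_jaw (a joint): outward travel (holder's -y) of the black jaw, m: 0 at rest, hard stop 0.0065, same spring. With the board seated, lying on both ledges, the springs balance at about 0.004 on each jaw.
- bottle_center (a point): white needle bottle with red cap, 45 mm wide, 134 mm tall, standing; centre half-way up. Leave alone.
- tweezers: steel tweezers 126 x 13 x 10 mm lying on the bench. Leave alone.
- black_screwdriver: small screwdriver with black handle, 136 x 19 x 18 mm, lying on the bench. Leave alone.
Mind the look-alikes: they are no part of the job. What is shaped like the part that bears board_center but pink is not meant.

How it is judged:
By the outcome, as a careful person would: the job done as asked, in the order asked, and still so for the second after the job is handed in, with the robot touching nothing.
It also fails if it takes over 58 s, if anything falls off the work surface, if the arm or the gripper's body presses on something with over 40 N, if the wrist force passes 120 N, or if a joint passes its speed limit or range.

### The arm

A 6-joint arm with a two-finger parallel gripper is mounted at the origin on a cart in front of the work surface, level with it; the furniture and walls round the work are solid. World frame = base frame: x ahead of the robot, y to its left, z up, the work surface at z = 0. Lengths are in mm, angles in rad, forces in N, time in s.
With the tool pointing down it reaches from about 225 to 725 mm from the base axis. Payload 3.1 kg.
Tool frame: the origin (TCP) lies midway between the tips of the shut fingers; the grasp point (between the pads) lies behind it (r.tcp_to_grasp is the z of the grasp point in the tool frame, in mm); z points along the fingers, y is the line along which they close (so a half turn about z gives the same grasp; the last joint's range is limited). The gripper opens to 85 mm and grips with 20 to 120 N. Pads are 22 mm wide; open, the fingers measure 114 mm over their backs; the gripper's body (76 mm by 85 mm) begins 54 mm behind the grasp point. The pads swing forward as they close: fully open they stand 13 mm farther back than shut.
Start: joints at [1.213, 0.048, 0.099, 1.622, 0, 1.443], TCP at [119.594, 511.189, 231.312] pointing down, gripper open.
Joint ranges: [-2.91, 2.91], [-0.99, 1.94], [-1.21, 1.42], [-2.12, 2.29], [-1.49, 1.47], [-3.14, 3.14]. Speed limits (rad/s): [2.79, 2.79, 3.14, 3.14, 3.14, 3.14].

### API

Orientations are given as a rotation vector (axis times angle).
In Python, from workcell import r gives the robot as it stands.
- The arm moves only by the tool apply_moves, never from a script. Its argument "targets" is a list of rows, each a list of 3 entries, a list of its own where there are three numbers: the shift along the tool's x, y, z in m, then the turn, a rotation vector about the tool's x, y, z in rad, then the opening in per cent of the stroke, from 0 (shut) to 100 (fully open). A call has 1 to 12 rows; each row is the pose to reach, as a shift and turn from the pose commanded when the call began, along the tool's axes at that moment; what a row does not reach only later rows make up. A row lasts 1/12 s, in which the tool goes at most 41.7 mm and 7.16 degrees, less where a joint would pass 70% of its speed; a pose out of reach is approached as far as the arm can. A call with a gripper value outside its range is refused whole. The fingers move at their own pace and stop on an object; "newtons" is the grip in N (left out, the last holds). Time passes only in rows, so rows that repeat a pose let the fingers close. It gives the time, the measured TCP pose, the force, the opening and the grip force at its end, in the units of the state.
- r.get_state(): the state, without advancing time (a new reading comes with each control period).
- r.grab_frame(name): name is "scene" or "top" or "wrist"; returns the picture (480x640x3 uint8, red, green, blue); there is no depth.
- r.get_calibration(name): a dict with "mtx" (3x3 intrinsics, pixels), "T" (4x4, takes a point from camera to world coordinates); the wrist camera has in their place "mount" (4x4, takes a point from camera to tool coordinates, whose origin is the TCP and whose axes are the flange's). Camera axes: x right, y up, looking along -z (the intrinsics and any distortion apply to the point x, -y, -z); pixel columns grow to the right and rows downward; lengths in mm; the calibration is good to about 2 mm. A picture is of the moment at which its call begins: read the wrist's pose just before it. get_calibration takes no time and is no camera call.
- r.job_done(): hands the job in; it is judged then, once.
Trained networks look in the newest picture that a camera, given by its name, has taken for a name from the list of things; names that differ only in an ending like _2 or _b are one class to them, and where a whole thing is asked for, a point or a joint stands for the part that bears it (a point fixed in the world has none). Each returns a list of dicts, best first, with "conf" (0 to 1); they miss things now and then, are a little off and sometimes report something else, mostly with a low value. They report only what shows in the picture. A call takes as long as a camera call. They do not tell look-alikes from the thing itself.
- r.boxes_of(camera, query): "extent" ([left, top, right, bottom] in pixels, round what is visible of it).
The state is a dict: "clock": time; "joint_pos": joint angles; "joint_velocities": joint speeds; "joint_efforts": joint torques, N m; "position": TCP position; "tool_rot": TCP orientation; "contact_force": force on the tool from outside, world axes, zero at the start; "wrist_torque": the same for the moment, N m; "grip_width": opening from 0.0 (shut) to 1.0 (fully open); "grip_force": force on a finger pad.
Only numpy, scipy, OpenCV 4.12 (cv2) and the standard library are available. Lean on these libraries where they do the work, as an engineer would, in place of code of your own. Each camera call takes 0.05 s, during which the arm holds its last target. There are 200 camera calls.

## Working session

There is one attempt and no reset: what is moved stays moved. The work goes in short steps, Python scripts to look and compute and a tool call to move; the robot and the scene stay as the last step left them, time stands still between calls to the robot, and variables do not carry over. Pictures are saved under pics/ and viewed, at most 10 in all, crops included, and the job is handed in when it is done.

Besides the shell and the picture viewer there is one more tool, called after "Request:" by a JSON object that holds its "method" and its "body". apply_moves: Moves the arm, as the interface text tells. Its arguments: {"type":"object","properties":{"targets":{"type":"array"},"newtons":{"type":"number"}},"required":["targets"]}

```bash
mkdir -p pics; ls
python3 - <<'E'
from workcell import r
import cv2,numpy as np
s=r.get_state();print(s)
print(r.tcp_to_grasp)
ims=[]
for c in("scene","top"):
    im=r.grab_frame(c);cv2.imwrite(f"pics/{c}0.png",im[:,:,::-1])
    for q in("board_center","board_holder","bottle_center","tweezers","black_screwdriver","long_jaw","short_jaw"):
        print(c,q,[(round(d['conf'],2),[round(x) for x in d['extent']]) for d in r.boxes_of(c,q)[:3]])
    k=r.get_calibration(c);print(k)
print(r.get_calibration("wrist"))
E
```

```text
pics
{'clock': 0.0, 'joint_pos': array([1.21318850e+00, 4.87259666e-02, 9.75593091e-02, 1.62197124e+00,
       2.90724517e-05, 1.44301183e+00]), 'joint_velocities': array([-0.00171086, -0.00020925,  0.00080825,  0.00243258,  0.00170838,
       -0.00049949]), 'joint_efforts': array([ 1.15958937e-04, -3.38786423e+01,  3.20014429e+01,  2.04662851e-02,
       -1.40096540e-04,  7.95484169e-06]), 'position': array([119.37764842, 510.62012665, 230.11071496]), 'tool_rot': array([-0.36014374, -3.12028453,  0.00355869]), 'contact_force': array([-0.38065214, -0.22113472, -0.25959003]), 'wrist_torque': array([-0.01694207, -0.0205951 , -0.00323019]), 'grip_force': 0.0, 'grip_width': 1.0003206494916557}
-18.700000000000003
scene board_center [(0.58, [287, 268, 330, 304]), (0.58, [223, 315, 291, 347])]
scene board_holder [(0.82, [351, 188, 434, 237])]
scene bottle_center [(0.87, [275, 183, 296, 231])]
scene tweezers [(0.91, [359, 250, 417, 268])]
scene black_screwdriver [(0.72, [209, 261, 264, 291])]
scene long_jaw [(0.88, [374, 196, 398, 216])]
scene short_jaw [(0.67, [400, 184, 422, 208]), (0.46,
[... 1190 characters left out ...]
00982078e+01],
       [ 4.59384485e-03,  1.24894404e-01,  9.92159405e-01,
         1.02609569e+03],
       [ 0.00000000e+00,  0.00000000e+00,  0.00000000e+00,
         1.00000000e+00]])}
{'mtx': array([[416.0353608 ,   0.        , 323.21129303],
       [  0.        , 416.0353608 , 239.78880891],
       [  0.        ,   0.        ,   1.        ]]), 'mount': array([[ 1.82799804e-03,  9.48987150e-01,  3.15309446e-01,
         8.07114374e+01],
       [ 9.99998296e-01, -1.81636392e-03, -3.30750974e-04,
        -4.80732727e-01],
       [ 2.58838277e-04,  3.15309514e-01, -9.48988853e-01,
        -1.41518257e+02],
       [ 0.00000000e+00,  0.00000000e+00,  0.00000000e+00,
         1.00000000e+00]])}
```

Run:
```python
import cv2
im=cv2.imread("pics/top0.png")
cv2.imwrite("pics/topc.png",cv2.resize(im[160:350,140:520],None,fx=2.1,fy=2.1,interpolation=cv2.INTER_CUBIC))
```

```text
(no output)
```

View pics/topc.png

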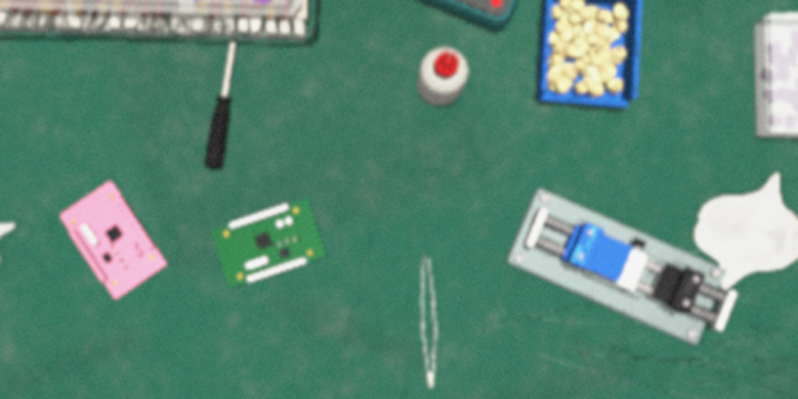

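The top view shows the green board at about px (268,276), pink look-alike at its left, and the holder at (436,286) with the blue jaw on its upper-left side (toward world +y) and black at lower right.

```bash
cat > h.py <<'E'
from workcell import r
import numpy as np,cv2
from scipy.spatial.transform import Rotation as R
def T_of(c,s=None):
    k=r.get_calibration(c)
    if c!="wrist": return k["mtx"],k["T"]
    s=s or r.get_state();T=np.eye(4);T[:3,:3]=R.from_rotvec(s["tool_rot"]).as_matrix();T[:3,3]=s["position"]
    return k["mtx"],T@k["mount"]
def w(c,px,z,s=None):
    K,T=T_of(c,s);px=np.atleast_2d(px)
    d=np.c_[(px[:,0]-K[0,2])/K[0,0],-(px[:,1]-K[1,2])/K[1,1],-np.ones(len(px))]@T[:3,:3].T
    return T[:3,3]+d*((z-T[2,3])/d[:,2])[:,None]
def proj(c,P,s=None):
    K,T=T_of(c,s);p=(np.atleast_2d(P)-T[:3,3])@T[:3,:3]
    return np.c_[K[0,2]-K[0,0]*p[:,0]/p[:,2],K[1,2]+K[1,1]*p[:,1]/p[:,2]]
E
python3 - <<'E'
from h import *
f=lambda a:np.array(a)/2.1+[140,160]
b=w("top",f([(213,230),(310,203),(326,255),(232,287)]),4);print(b.round(),b.mean(0))
h=w("top",f([(540,188),(510,262),(695,343)]),5);print(h.round(),(h[0]+h[2])/2)
print(w("top",f([(268,245)]),4))
for p in(b,h):print([np.hypot(*(p[i+1]-p[i])[:2]).round() for i in range(len(p)-1)],[np.degrees(np.arctan2(*(p[i+1]-p[i])[1::-1])).round(1) for i in range(len(p)-1)])
s=r.get_state();print(R.from_rotvec(s["tool_rot"]).as_matrix().round(3))
print(w("top",f([(443,75),(430,310),(218,105)]),10))
E
```

```text
[[534. 205.   4.]
 [563. 111.   4.]
 [512.  94.   4.]
 [479. 184.   4.]] [521.81845542 148.75082957   4.        ]
[[ 584. -115.    5.]
 [ 511.  -86.    5.]
 [ 438. -267.    5.]] [ 510.98393582 -190.81819496    5.        ]
[[520.4154932  150.96483142   4.        ]]
[np.float64(99.0), np.float64(54.0), np.float64(97.0)] [np.float64(-72.7), np.float64(-161.0), np.float64(110.4)]
[np.float64(79.0), np.float64(195.0)] [np.float64(158.6), np.float64(-112.1)]
[[-0.974  0.228  0.   ]
 [ 0.228  0.974  0.   ]
 [-0.     0.    -1.   ]]
[[693.99390929 -16.75621968  10.        ]
 [461.97327899  -8.68974569  10.        ]
 [657.04082356 205.51982226  10.        ]]
```

```bash
cat >> h.py <<'E'
import json,sys,os
def Rt(yaw,pitch=0):
    # tool y along world angle yaw(deg), tool down; pitch: rotation about tool y
    a=np.radians(yaw);y=np.array([np.cos(a),np.sin(a),0]);z=np.array([0,0,-1.]);x=np.cross(y,z)
    return np.c_[x,y,z]@R.from_euler("y",pitch,degrees=True).as_matrix()
def cmd():
    return json.load(open("cmd.json")) if os.path.exists("cmd.json") else dict(p=[119.594,511.189,231.312],R=Rt(np.degrees(np.arctan2(511.189,119.594))).tolist())
def plan(p,Rm,n):
    c=cmd();R0=np.array(c["R"]);d=R0.T@(np.array(p)-c["p"])/1000;rv=R.from_matrix(R0.T@Rm).as_rotvec()
    print("shift",d.round(4),"turn",rv.round(3),"rows>=",np.ceil(max(np.linalg.norm(d)/.0417,np.degrees(np.linalg.norm(rv))/7.16)),"step",(d/n).round(4),(rv/n).round(4))
def done(d,rv):  # record commanded move
    c=cmd();R0=np.array(c["R"])
    json.dump(dict(p=(np.array(c["p"])+R0@np.array(d)*1000).tolist(),R=(R0@R.from_rotvec(rv).as_matrix()).tolist()),open("cmd.json","w"))
    s=r.get_state();c=cmd();print("cmd",np.round(c["p"],1),"meas",s["position"].round(1),"roterr",np.degrees((R.from_matrix(np.array(c["R"])).inv()*R.from_rotvec(s["tool_rot"])).as_rotvec()).round(2),"F",s["contact_force"].round(2),"t",s["clock"])
E
python3 - <<'E'
from h import *
plan((521,150,130),Rt(18.5),14)
E
```

```text
shift [-0.4731 -0.2603  0.1013] turn [0.    0.    1.018] rows>= 14.0 step [-0.0338 -0.0186  0.0072] [0.     0.     0.0727]
```

Request:
{"method": "apply_moves", "body": {"targets": [[[-0.033, -0.018, 0.007], [0, 0, 0.07], 88], [[-0.066, -0.036, 0.014], [0, 0, 0.14], 88], [[-0.099, -0.054, 0.021], [0, 0, 0.21], 88], [[-0.132, -0.072, 0.028], [0, 0, 0.28], 88], [[-0.165, -0.09, 0.035], [0, 0, 0.35], 88], [[-0.198, -0.108, 0.042], [0, 0, 0.42], 88], [[-0.231, -0.126, 0.049], [0, 0, 0.49], 88], [[-0.264, -0.144, 0.056], [0, 0, 0.56], 88], [[-0.297, -0.162, 0.063], [0, 0, 0.63], 88], [[-0.33, -0.18, 0.07], [0, 0, 0.7], 88], [[-0.363, -0.198, 0.077], [0, 0, 0.77], 88], [[-0.396, -0.216, 0.084], [0, 0, 0.84], 88]]}}

```text
clock: 1.8
position: [457.2, 209.2, 147.2]
tool_rot: [1.606, 2.7, 0.001]
contact_force: [-0.2, 0.2, -0.4]
grip_width: 0.879
grip_force: 0.0
```

Run:
```python
from h import *
done([-0.396,-0.216,0.084],[0,0,.84])
plan((521,150,130),Rt(18.5),3)
```

```text
cmd [456.  210.7 147.3] meas [457.2 209.2 147.2] roterr [-0.05  0.    0.21] F [-0.19  0.2  -0.4 ] t 1.8
shift [-0.0844  0.0279  0.0173] turn [0.    0.    0.178] rows>= 3.0 step [-0.0281  0.0093  0.0058] [0.     0.     0.0594]
```

Request:
{"method": "apply_moves", "body": {"targets": [[[-0.028, 0.009, 0.006], [0, 0, 0.06], 88], [[-0.056, 0.018, 0.012], [0, 0, 0.12], 88], [[-0.084, 0.028, 0.017], [0, 0, 0.178], 88], [[-0.084, 0.028, 0.017], [0, 0, 0.178], 88], [[-0.084, 0.028, 0.017], [0, 0, 0.178], 88]]}}

```text
clock: 2.22
position: [521.3, 149.2, 129.6]
tool_rot: [-1.838, -2.547, 0.001]
contact_force: [0.3, -0.6, 0.4]
grip_width: 0.877
grip_force: 0.0
```

Run:
```python
from h import *
done([-0.084,0.028,0.017],[0,0,.178])
s=r.get_state();im=r.grab_frame("wrist");cv2.imwrite("pics/w1.png",im[:,:,::-1])
print([(d['conf'],d['extent']) for d in r.boxes_of("wrist","board_center")])
hsv=cv2.cvtColor(im,cv2.COLOR_RGB2HSV);print(hsv[240,::40].tolist())
```

```text
cmd [520.9 150.4 130.3] meas [521.3 149.2 129.6] roterr [0.08 0.03 0.13] F [ 0.29 -0.6   0.36] t 2.2167
[(0.96, [325.3, 0.0, 510.5, 65.0]), (0.68, [275.8, 146.8, 370.8, 295.5])]
[[78, 131, 64], [77, 122, 65], [78, 110, 67], [79, 124, 64], [80, 134, 63], [78, 132, 62], [78, 128, 64], [78, 18, 172], [35, 7, 234], [68, 139, 68], [79, 120, 64], [79, 114, 137], [77, 113, 142], [79, 126, 136], [79, 128, 137], [78, 123, 137]]
```

View pics/w1.png

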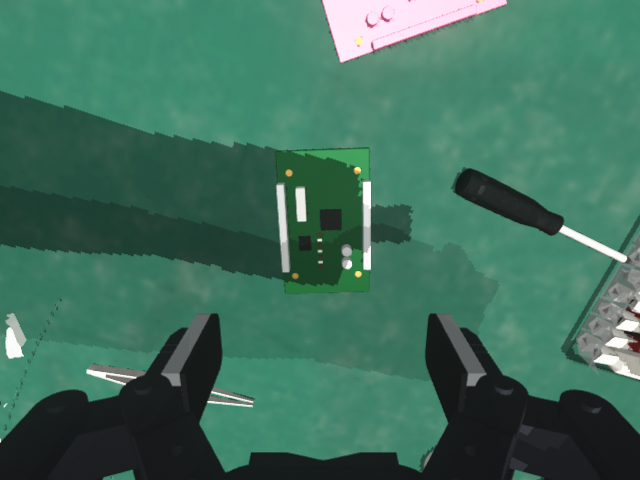

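The wrist view shows the green board at px corners about (276,150), (369,149), (370,292), (286,294), rails along the left and right sides; nothing else is nearby.

Run:
```python
from h import *
b=w("wrist",[(276,151),(369,149),(370,292),(286,294)],4);print(b.round(1),b.mean(0).round(1))
l=[np.degrees(np.arctan2(*(b[j]-b[i])[1::-1])).round(1) for i,j in((3,0),(2,1),(0,1),(3,2))];print(l,[np.hypot(*(b[j]-b[i])[:2]).round(1) for i,j in((3,0),(2,1),(0,1),(3,2))])
c=w("wrist",[(281,184),(371,182),(371,269),(285.5,271)],12);print(c.round(1),c.mean(0).round(1))
for k in(c[0]-c[3],c[1]-c[2]):print(np.degrees(np.arctan2(k[1],k[0])).round(1),np.hypot(*k[:2]).round(1))
print(np.hypot(*(c[1]-c[0])[:2]),np.hypot(*(c[2]-c[3])[:2]))
s=r.get_state();print(proj("wrist",[[521,150,4]]))
```

```text
[[475.9 189.3   4. ]
 [531.3 209.3   4. ]
 [567.  116.4   4. ]
 [511.1  95.9   4. ]] [521.3 152.7   4. ]
[np.float64(110.7), np.float64(111.0), np.float64(19.9), np.float64(20.1)] [np.float64(99.8), np.float64(99.5), np.float64(58.9), np.float64(59.5)]
[[485.3 171.8  12. ]
 [538.6 191.1  12. ]
 [559.5 135.9  12. ]
 [505.3 116.   12. ]] [522.2 153.7  12. ]
109.8 59.2
110.7 59.1
56.685318925713545 57.67652771886991
[[323.57967758 229.0414055 ]]
```

Run:
```python
from h import *
plan((521.5,153,0),Rt(20.5),6)
```

```text
shift [0.0022 0.0014 0.1303] turn [ 0.     0.    -0.035] rows>= 4.0 step [0.0004 0.0002 0.0217] [ 0.      0.     -0.0058]
```

Request:
{"method": "apply_moves", "body": {"targets": [[[0.001, 0.0, 0.02], [0, 0, -0.015], 88], [[0.002, 0.001, 0.05], [0, 0, -0.035], 88], [[0.002, 0.0014, 0.08], [0, 0, -0.035], 88], [[0.002, 0.0014, 0.1], [0, 0, -0.035], 88], [[0.002, 0.0014, 0.115], [0, 0, -0.035], 88], [[0.002, 0.0014, 0.125], [0, 0, -0.035], 88], [[0.002, 0.0014, 0.13], [0, 0, -0.035], 88], [[0.002, 0.0014, 0.13], [0, 0, -0.035], 88], [[0.002, 0.0014, 0.13], [0, 0, -0.035], 88]]}}

```text
clock: 3.07
position: [522.0, 153.3, 1.3]
tool_rot: [1.789, 2.581, 0.002]
contact_force: [0.3, 0.2, 1.6]
grip_width: 0.879
grip_force: 0.0
```

Run:
```python
from h import *
done([.002,.0014,.130],[0,0,-.035])
im=r.grab_frame("wrist");cv2.imwrite("pics/w2.png",im[:,:,::-1])
```

```text
cmd [5.216e+02 1.528e+02 3.000e-01] meas [522.  153.3   1.3] roterr [-0.08 -0.01 -0.05] F [0.33 0.15 1.55] t 3.0667
```

View pics/w2.png

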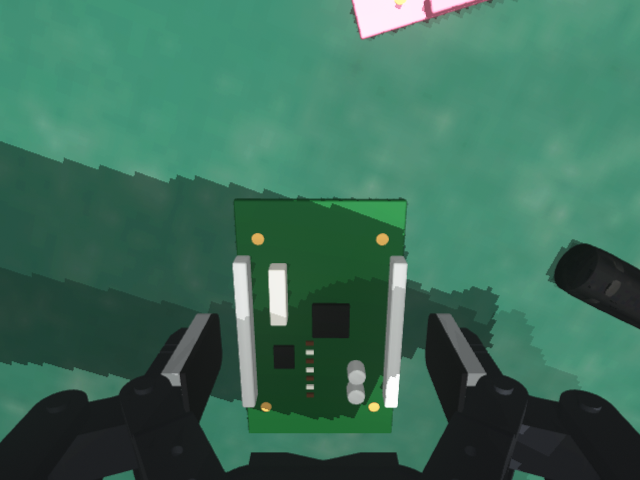

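Board lies straight between the pads (px 235–405, rails parallel to the pads). Lower a little and grip.

Request:
{"method": "apply_moves", "body": {"newtons": 60, "targets": [[[0, 0, 0.002], [0, 0, 0], 88], [[0, 0, 0.004], [0, 0, 0], 88], [[0, 0, 0.004], [0, 0, 0], 75], [[0, 0, 0.004], [0, 0, 0], 60], [[0, 0, 0.004], [0, 0, 0], 50], [[0, 0, 0.004], [0, 0, 0], 50], [[0, 0, 0.004], [0, 0, 0], 50], [[0, 0, 0.004], [0, 0, 0], 50]]}}

```text
clock: 3.78
position: [522.3, 152.8, -2.9]
tool_rot: [1.79, 2.58, 0.002]
contact_force: [0.4, -0.4, 5.2]
grip_width: 0.682
grip_force: 66.4
```

Run:
```python
from h import *
done([0,0,.004],[0,0,0])
# look at holder in the top frame for jaws
for q in("board_holder","long_jaw","short_jaw"):
    r.grab_frame("top")
    print(q,[(round(d['conf'],2),np.round(d['extent'])) for d in r.boxes_of("top",q)[:2]])
plan((511,-191,200),Rt(-22),14)
```

```text
cmd [521.6 152.8  -3.7] meas [522.3 152.8  -2.9] roterr [-0.08 -0.02  0.01] F [ 0.39 -0.42  5.17] t 3.7833
board_holder [(0.8, array([385., 250., 491., 324.])), (0.57, array([277., 254., 295., 287.]))]
long_jaw [(0.8, array([408., 264., 442., 293.]))]
short_jaw [(0.56, array([450., 285., 477., 310.]))]
shift [-0.3183 -0.1304 -0.2037] turn [0.    0.    0.742] rows>= 10.0 step [-0.0227 -0.0093 -0.0145] [0.    0.    0.053]
```

Run:
```python
from h import *
plan((481,-265,250),Rt(-22),14)
```

```text
shift [-0.3771 -0.1844 -0.2537] turn [0.    0.    0.742] rows>= 12.0 step [-0.0269 -0.0132 -0.0181] [0.    0.    0.053]
```

Request:
{"method": "apply_moves", "body": {"targets": [[[0, 0, -0.005], [0, 0, 0], 50], [[0, 0, -0.02], [0, 0, 0], 50], [[0, 0, -0.05], [0, 0, 0], 50], [[0, 0, -0.08], [0, 0, 0], 50], [[0, 0, -0.1], [0, 0, 0], 50], [[0, 0, -0.1], [0, 0, 0], 50]]}}

```text
clock: 4.58
position: [524.5, 153.3, 101.3]
tool_rot: [1.787, 2.577, 0.009]
contact_force: [1.9, 0.4, -0.0]
grip_width: 0.68
grip_force: 65.9
```

Run:
```python
from h import *
done([0,0,-.1],[0,0,0])
plan((481,-265,250),Rt(-22),12)
```

```text
cmd [521.6 152.8  96.3] meas [524.5 153.3 101.3] roterr [-0.45 -0.09 -0.  ] F [ 1.89  0.36 -0.05] t 4.5833
shift [-0.3771 -0.1844 -0.1537] turn [0.    0.    0.742] rows>= 11.0 step [-0.0314 -0.0154 -0.0128] [0.     0.     0.0618]
```

Request:
{"method": "apply_moves", "body": {"targets": [[[-0.025, -0.012, -0.01], [0, 0, 0.05], 50], [[-0.058, -0.028, -0.024], [0, 0, 0.11], 50], [[-0.092, -0.045, -0.038], [0, 0, 0.18], 50], [[-0.127, -0.062, -0.052], [0, 0, 0.25], 50], [[-0.162, -0.079, -0.066], [0, 0, 0.32], 50], [[-0.197, -0.096, -0.08], [0, 0, 0.39], 50], [[-0.232, -0.113, -0.094], [0, 0, 0.46], 50], [[-0.267, -0.13, -0.108], [0, 0, 0.53], 50], [[-0.302, -0.147, -0.122], [0, 0, 0.6], 50], [[-0.335, -0.163, -0.136], [0, 0, 0.66], 50], [[-0.36, -0.176, -0.147], [0, 0, 0.71], 50], [[-0.377, -0.184, -0.154], [0, 0, 0.742], 50]]}}

```text
clock: 5.58
position: [480.3, -267.8, 249.5]
tool_rot: [-2.608, -1.749, 0.002]
contact_force: [0.4, -0.1, -1.6]
grip_width: 0.683
grip_force: 65.8
```

Request:
{"method": "apply_moves", "body": {"targets": [[[0, 0, 0], [0, 0, 0], 50], [[0, 0, 0], [0, 0, 0], 50], [[0, 0, 0], [0, 0, 0], 50]]}}

```text
clock: 5.83
position: [480.8, -263.8, 248.5]
tool_rot: [-2.601, -1.755, 0.001]
contact_force: [-0.9, 0.3, -1.8]
grip_width: 0.677
grip_force: 65.8
```

Run:
```python
from h import *
done([-.377,-.184,-.154],[0,0,.742])
im=r.grab_frame("wrist");cv2.imwrite("pics/w3.png",im[:,:,::-1])
for q in("board_holder","long_jaw","short_jaw"):
    print(q,[(round(d['conf'],2),np.round(d['extent'])) for d in r.boxes_of("wrist",q)[:2]])
```

```text
cmd [ 481.3 -264.8  250.3] meas [ 480.8 -263.8  248.5] roterr [ 0.19  0.08 -0.03] F [-0.85  0.29 -1.75] t 5.8333
board_holder [(0.9, array([270.,   1., 372., 198.]))]
long_jaw [(0.74, array([296.,  26., 353., 105.]))]
short_jaw [(0.98, array([296., 148., 345., 193.]))]
```

View pics/w3.png

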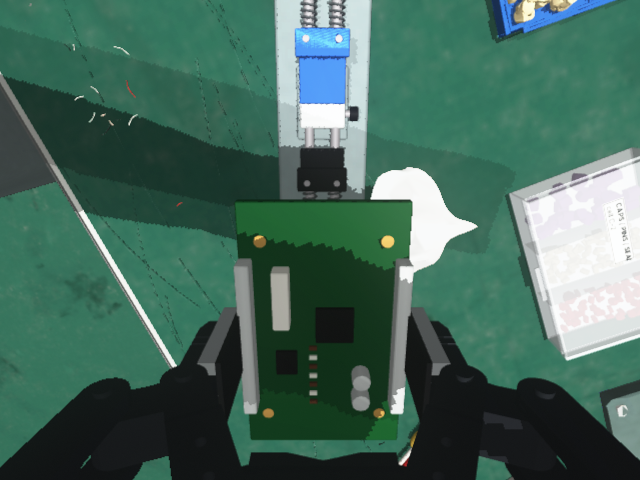

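The holder is upright in view: base px 277–372 wide at the top, blue lip front edge at row ~57 (cols 295–350), black lip's inner edge at row ~168 (cols 297–347); the board is held square in the pads.

Run:
```python
from h import *
im=cv2.imread("pics/w3.png");g=cv2.cvtColor(im,cv2.COLOR_BGR2GRAY).astype(int)
print("rows",[(i,im[i,310].tolist()) for i in list(range(22,32))+list(range(52,64))+list(range(100,108))+list(range(124,132))+list(range(145,152))+list(range(163,172))])
for row in(45,80,110): print(row,[ (j,int(g[row,j+1]-g[row,j-1])) for j in range(265,385) if abs(g[row,j+1]-g[row,j-1])>25])
u=np.array([np.cos(np.radians(68)),np.sin(np.radians(68))]);v=np.array([u[1],-u[0]])
c=np.array([511,-191])
def sh(n,px,z):
    p=w("wrist",px,z)[:,:2];print(n,p.round(1).tolist(),"xh",((p-c)@v).round(1),"yh",((p-c)@u).round(1))
sh("bluelip",[(295,57),(350,57)],58);sh("blueledgeend",[(301,127),(347,127)],45);sh("blackledgeend",[(301,148),(344,148)],45);sh("blacklip",[(297,168),(347,168)],58)
sh("baseL",[(277,5),(281,180)],5);sh("baseR",[(371,5),(366,160)],5)
# held board as seen
for z in (252,256):
    b=w("wrist",[(235.5,201),(411.5,200),(398,438),(250,440)],z)[:,:2];print(z,b.round(1).tolist(),b.mean(0).round(1),np.degrees(np.arctan2(*(b[1]-b[2])[::-1])),np.degrees(np.arctan2(*(b[0]-b[3])[::-1])),np.hypot(*(b[0]-b[1])),np.hypot(*(b[0]-b[3])))
print(r.get_state()["position"],T_of("wrist")[1][:3,3])
```

```text
rows [(22, [174, 170, 170]), (23, [128, 122, 118]), (24, [116, 111, 105]), (25, [206, 202, 203]), (26, [227, 224, 226]), (27, [199, 160, 144]), (28, [245, 151, 79]), (29, [251, 185, 96]), (30, [250, 176, 92]), (31, [249, 164, 85]), (52, [249, 156, 82]), (53, [249, 157, 83]), (54, [249, 156, 83]), (55, [240, 136, 70]), (56, [168, 84, 46]), (57, [222, 119, 63]), (58, [247, 151, 80]), (59, [249, 157, 82]), (60, [249, 157, 83]), (61, [249, 157, 82]), (62, [249, 157, 82]), (63, [249, 157, 82]), (100, [249, 157, 84]), (101, [249, 156, 85]), (102, [246, 147, 79]), (103, [199, 135, 104]), (104, [250, 248, 247]), (105, [254, 253, 253]), (106, [254, 253, 253]), (107, [254, 254, 253]), (124, [250, 250, 249]), (125, [249, 250, 249]), (126, [243, 243, 242]), (127, [225, 224, 224]), (128, [212, 210, 212]), (129, [212, 209, 211]), (130, [211, 208, 211]), (131, [211, 208, 211]), (145, [197, 194, 196]), (146, [144, 141, 142]), (147, [117, 115, 116]), (148, [68, 66, 65]), (149, [45, 43, 40]), (150, [41, 39, 36]), (151, [38, 36, 33]), (163, [34, 33, 30]), (164, [33, 32, 30]), (165, [34, 32, 29]), (166,
[... 831 characters left out ...]
3, -215.2], [513.9, -228.3]] xh [-18.4  16.7] yh [-33.6 -33.5]
blacklip [[473.4, -227.5], [510.5, -242.3]] xh [-21.2  18.7] yh [-47.9 -47.8]
baseL [[504.2, -104.3], [449.1, -238.4]] xh [-38.8 -39.6] yh [ 77.8 -67.1]
baseR [[576.1, -133.0], [529.1, -250.4]] xh [38.6 39. ] yh [ 78.1 -48.3]
252 [[471.8, -207.7], [527.7, -229.6], [491.1, -324.4], [433.2, -302.4]] [ 480.9 -266. ] 68.85184638980165 67.82062788794164 60.097174356111104 102.30768869662425
256 [[472.9, -207.1], [527.3, -228.5], [491.7, -320.5], [435.4, -299.1]] [ 481.8 -263.8] 68.85184638980162 67.82062788794163 58.36872690927447 99.36522983372333
[ 481.28130058 -263.38563442  249.51392473] [ 511.611759   -189.02779055  391.07781684]
```

```bash
cat >> h.py <<'E'
u=np.array([np.cos(np.radians(68)),np.sin(np.radians(68))]);v=np.array([u[1],-u[0]]);c0=np.array([511,-191.])
def P(xh,yh,z): return np.r_[c0+xh*v+yh*u,z]
def hs():
    s=r.get_state();p=s["position"];q=p[:2]-c0;F=s["contact_force"];Rm=R.from_rotvec(s["tool_rot"]).as_matrix()
    n=-Rm[:,2];E=p+2.9*n+49.5*Rm[:,0];E2=p+2.9*n-50.5*Rm[:,0]
    print("TCP xh %.1f yh %.1f z %.1f"%(q@v,q@u,p[2]),"Fu %.2f Fv %.2f Fz %.2f"%(F[:2]@u,F[:2]@v,F[2]),"endB yh %.1f z %.1f endK yh %.1f z %.1f"%((E[:2]-c0)@u,E[2],(E2[:2]-c0)@u,E2[2]),"pitch %.2f roll %.2f yaw %.2f"%(np.degrees(np.arcsin(Rm[2,0])),np.degrees(np.arcsin(Rm[2,1])),np.degrees(np.arctan2(Rm[1,1],Rm[0,1]))),"t %.1f"%s["clock"],"grip",round(s["grip_width"],3))
E
python3 - <<'E'
from h import *
hs();plan(P(-1.3,-23,130),Rt(-22,-12),5)
E
```

```text
TCP xh -0.4 yh -78.2 z 249.5 Fu -0.20 Fv -0.59 Fz -0.85 endB yh -28.7 z 252.4 endK yh -128.7 z 252.4 pitch 0.03 roll -0.09 yaw -21.89 t 6.0 grip 0.685
shift [ 0.0565 -0.0014  0.1203] turn [-0.    -0.209 -0.   ] rows>= 4.0 step [ 0.0113 -0.0003  0.0241] [-0.     -0.0419 -0.    ]
```

Request:
{"method": "apply_moves", "body": {"targets": [[[0.006, 0, 0.012], [0, -0.03, 0], 50], [[0.016, 0, 0.034], [0, -0.07, 0], 50], [[0.028, -0.001, 0.06], [0, -0.11, 0], 50], [[0.04, -0.001, 0.086], [0, -0.15, 0], 50], [[0.05, -0.0014, 0.107], [0, -0.19, 0], 50], [[0.0565, -0.0014, 0.12], [0, -0.209, 0], 50], [[0.0565, -0.0014, 0.12], [0, -0.209, 0], 50], [[0.0565, -0.0014, 0.12], [0, -0.209, 0], 50], [[0.0565, -0.0014, 0.12], [0, -0.209, 0], 50]]}}

```text
clock: 6.78
position: [502.0, -212.7, 132.1]
tool_rot: [2.497, 1.683, -0.26]
contact_force: [-0.2, 0.3, -0.5]
grip_width: 0.676
grip_force: 65.8
```

Run:
```python
from h import *
done([.0565,-.0014,.12],[0,-.209,0]);hs()
im=r.grab_frame("wrist");cv2.imwrite("pics/w4.png",im[:,:,::-1])
plan(P(-1.3,-23,61),Rt(-22,-12),5)
```

```text
cmd [ 501.2 -211.9  130.3] meas [ 502.  -212.7  132.1] roterr [-0.15 -0.02  0.03] F [-0.25  0.26 -0.48] t 6.7833
TCP xh -0.2 yh -23.5 z 132.1 Fu 0.15 Fv -0.32 Fz -0.48 endB yh 25.6 z 124.6 endK yh -72.3 z 145.4 pitch -11.99 roll 0.15 yaw -22.00 t 6.8 grip 0.676
shift [ 0.0144 -0.      0.0678] turn [-0. -0. -0.] rows>= 2.0 step [ 0.0029 -0.      0.0136] [-0.     -0.0001 -0.    ]
```

View pics/w4.png

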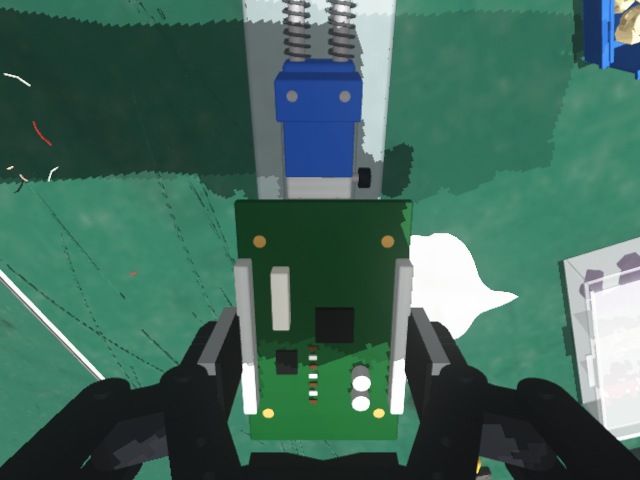

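Blue lip spans px cols 275–362 at row ~120 while the board is centred at col ~323.5, so the jaw is slightly to the left of the board; measuring.

Run:
```python
from h import *
g=cv2.cvtColor(cv2.imread("pics/w4.png"),cv2.COLOR_BGR2GRAY).astype(int)
for row in(85,110,117,150,170,20,60): print(row,[ (j,int(g[row,j+1]-g[row,j-1])) for j in range(235,405) if abs(g[row,j+1]-g[row,j-1])>20])
def sh(n,px,z):
    p=w("wrist",px,z)[:,:2]-c0;print(n,"xh",(p@v).round(1),"yh",(p@u).round(1))
sh("lip",[(275,121),(362,121)],58);sh("lipback",[(280,73),(361,73)],58);sh("ledge",[(285,177),(354,177)],45);hs()
sh("bE",[(235.5,200),(411.5,200)],126)
```

```text
85 [(248, 38), (249, 36), (273, -36), (274, -35), (361, 55), (362, 140), (363, 80), (386, -23), (387, -27), (388, -46), (389, -79), (390, -45)]
110 [(250, 36), (251, 35), (275, -43), (276, -28), (360, 68), (361, 131), (362, 68), (384, -24), (385, -28), (386, -46), (387, -78), (388, -44)]
117 [(251, 39), (252, 27), (275, -42), (276, -31), (360, 86), (361, 120), (362, 52), (383, -58), (386, -80), (387, -63)]
150 [(253, 23), (254, 40), (255, 25), (284, -28), (353, 36), (362, 36), (363, 97), (364, 62), (381, -23), (382, -35), (383, -84), (384, -95), (385, -46), (390, 27), (392, -23)]
170 [(255, 35), (256, 32), (285, -28), (352, 40), (353, 23), (357, -68), (358, -71), (369, 33), (370, 84), (371, 50), (382, -40), (383, -35)]
20 [(237, 34), (239, -25), (240, -23), (242, 34), (243, 98), (244, 75), (245, 24), (248, -38), (249, -46), (251, 59), (252, 39), (258, -60), (259, -54), (260, -35), (261, -28), (262, 37), (263, 97), (264, 59), (268, -59), (269, -54), (271, 68), (272, 59), (278, -39), (280, 39), (282, -81), (283, -116), (284, -62), (287, 42), (288, 66), (289, 39), (290, 45), (291, 55), 
[... 185 characters left out ...]
338, 27), (339, 25), (345, -21), (346, -25), (347, -29), (349, 40), (350, 38), (391, -24), (392, -27), (393, -42), (394, -74), (395, -43)]
60 [(246, 37), (247, 33), (285, -45), (286, -33), (289, 41), (290, 37), (304, -45), (305, -41), (332, 34), (333, 36), (347, -38), (348, -45), (351, 26), (352, 49), (353, 29), (360, 39), (361, 100), (362, 61), (388, -23), (389, -30), (390, -50), (391, -72), (392, -37)]
lip xh [-21.6  19.2] yh [34.1 34.1]
lipback xh [-18.2  17.7] yh [55.1 55.2]
ledge xh [-19.4  17.6] yh [1.  0.9]
TCP xh 0.2 yh -23.8 z 132.6 Fu 0.43 Fv -0.29 Fz -1.11 endB yh 25.2 z 125.1 endK yh -72.6 z 145.9 pitch -11.99 roll 0.22 yaw -22.05 t 6.8 grip 0.681
bE xh [-28.9  30.6] yh [25. 25.]
```

Run:
```python
from h import *
plan(P(-1.8,-23,62),Rt(-22,-12),5);hs()
```

```text
shift [ 0.0142 -0.0005  0.0668] turn [-0. -0. -0.] rows>= 2.0 step [ 0.0028 -0.0001  0.0134] [-0.     -0.0001 -0.    ]
TCP xh 0.2 yh -23.8 z 132.6 Fu 0.43 Fv -0.29 Fz -1.11 endB yh 25.2 z 125.1 endK yh -72.6 z 145.9 pitch -11.99 roll 0.22 yaw -22.05 t 6.8 grip 0.681
```

Request:
{"method": "apply_moves", "body": {"targets": [[[0.002, 0, 0.01], [0, 0, 0], 50], [[0.006, 0, 0.028], [0, 0, 0], 50], [[0.01, -0.0005, 0.046], [0, 0, 0], 50], [[0.013, -0.0005, 0.06], [0, 0, 0], 50], [[0.014, -0.0005, 0.066], [0, 0, 0], 50], [[0.014, -0.0005, 0.067], [0, 0, 0], 50], [[0.014, -0.0005, 0.067], [0, 0, 0], 50], [[0.014, -0.0005, 0.067], [0, 0, 0], 50], [[0.014, -0.0005, 0.067], [0, 0, 0], 50], [[0.014, -0.0005, 0.067], [0, 0, 0], 50]]}}

```text
clock: 7.67
position: [501.6, -212.3, 63.2]
tool_rot: [2.497, 1.684, -0.26]
contact_force: [0.0, 0.4, -0.5]
grip_width: 0.682
grip_force: 65.8
```

Run:
```python
from h import *
done([.014,-.0005,.067],[0,0,0]);hs()
for i in range(3): r.grab_frame("wrist"); hs()
plan(P(-1.8,-23,54),Rt(-22,-12),8)
```

```text
cmd [ 500.7 -211.9   61.9] meas [ 501.6 -212.3   63.2] roterr [-0.14 -0.    0.03] F [ 0.03  0.44 -0.46] t 7.6667
TCP xh -0.7 yh -23.3 z 63.2 Fu 0.42 Fv -0.14 Fz -0.46 endB yh 25.7 z 55.8 endK yh -72.1 z 76.6 pitch -11.98 roll 0.14 yaw -22.00 t 7.7 grip 0.682
TCP xh -0.9 yh -23.3 z 63.0 Fu 0.12 Fv -0.20 Fz -0.87 endB yh 25.8 z 55.6 endK yh -72.1 z 76.3 pitch -11.98 roll 0.12 yaw -22.00 t 7.7 grip 0.688
TCP xh -1.1 yh -23.2 z 62.8 Fu 0.37 Fv -0.41 Fz -0.62 endB yh 25.8 z 55.4 endK yh -72.0 z 76.1 pitch -11.98 roll 0.10 yaw -22.00 t 7.8 grip 0.682
TCP xh -1.3 yh -23.2 z 62.5 Fu -0.09 Fv 0.80 Fz -0.42 endB yh 25.8 z 55.1 endK yh -72.0 z 75.9 pitch -11.98 roll 0.07 yaw -21.99 t 7.8 grip 0.68
shift [ 0.0019 -0.      0.0076] turn [-0. -0. -0.] rows>= 1.0 step [ 0.0002 -0.      0.001 ] [-0.     -0.0001 -0.    ]
```

Request:
{"method": "apply_moves", "body": {"targets": [[[0.0005, 0, 0.002], [0, 0, 0], 50], [[0.001, 0, 0.004], [0, 0, 0], 50], [[0.0013, 0, 0.006], [0, 0, 0], 50], [[0.0016, 0, 0.0075], [0, 0, 0], 50], [[0.0016, 0, 0.0075], [0, 0, 0], 50], [[0.0016, 0, 0.0075], [0, 0, 0], 50], [[0.0016, 0, 0.0075], [0, 0, 0], 50], [[0.0016, 0, 0.0075], [0, 0, 0], 50], [[0.0016, 0, 0.0075], [0, 0, 0], 50]]}}

```text
clock: 8.57
position: [500.8, -211.9, 54.3]
tool_rot: [2.498, 1.685, -0.262]
contact_force: [-0.0, 0.8, 0.7]
grip_width: 0.68
grip_force: 65.8
```

Run:
```python
from h import *
done([.0016,0,.0075],[0,0,0]);hs()
```

```text
cmd [ 500.7 -211.9   54.2] meas [ 500.8 -211.9   54.3] roterr [-0.02  0.    0.  ] F [-0.05  0.75  0.68] t 8.5667
TCP xh -1.6 yh -23.2 z 54.3 Fu 0.68 Fv -0.33 Fz 0.68 endB yh 25.8 z 46.9 endK yh -72.0 z 67.7 pitch -11.97 roll 0.02 yaw -22.00 t 8.6 grip 0.68
```

Request:
{"method": "apply_moves", "body": {"targets": [[[0.0001, 0, 0.0005], [0, 0, 0], 50], [[0.0002, 0, 0.001], [0, 0, 0], 50], [[0.0002, 0, 0.001], [0, 0, 0], 50], [[0.0002, 0, 0.001], [0, 0, 0], 50], [[0.0002, 0, 0.001], [0, 0, 0], 50]]}}

```text
clock: 8.98
position: [500.7, -211.9, 53.2]
tool_rot: [2.498, 1.685, -0.262]
contact_force: [0.5, 0.4, -0.3]
grip_width: 0.683
grip_force: 65.8
```

Run:
```python
from h import *
done([.0002,0,.001],[0,0,0]);hs()
```

```text
cmd [ 500.7 -211.9   53.2] meas [ 500.7 -211.9   53.2] roterr [-0.  0. -0.] F [ 0.51  0.37 -0.31] t 8.9833
TCP xh -1.7 yh -23.2 z 53.2 Fu 0.53 Fv 0.33 Fz -0.31 endB yh 25.8 z 45.8 endK yh -72.0 z 66.5 pitch -11.97 roll 0.00 yaw -22.00 t 9.0 grip 0.683
```

Request:
{"method": "apply_moves", "body": {"targets": [[[0.002, 0, -0.0004], [0, 0, 0], 50], [[0.004, 0, -0.0008], [0, 0, 0], 50], [[0.006, 0, -0.0013], [0, 0, 0], 50], [[0.008, 0, -0.0017], [0, 0, 0], 50], [[0.0095, 0, -0.002], [0, 0, 0], 50], [[0.0095, 0, -0.002], [0, 0, 0], 50], [[0.0095, 0, -0.002], [0, 0, 0], 50], [[0.0095, 0, -0.002], [0, 0, 0], 50]]}}

```text
clock: 9.65
position: [504.3, -202.9, 53.2]
tool_rot: [2.498, 1.685, -0.262]
contact_force: [0.2, 0.4, -1.9]
grip_width: 0.68
grip_force: 65.8
```

Run:
```python
from h import *
done([.0095,0,-.002],[0,0,0]);hs()
```

```text
cmd [ 504.3 -202.9   53.2] meas [ 504.3 -202.9   53.2] roterr [-0.   -0.01 -0.  ] F [ 0.21  0.41 -1.85] t 9.65
TCP xh -1.8 yh -13.5 z 53.2 Fu 0.46 Fv 0.04 Fz -1.85 endB yh 35.5 z 45.7 endK yh -62.3 z 66.5 pitch -11.98 roll 0.00 yaw -22.00 t 9.7 grip 0.68
```

Request:
{"method": "apply_moves", "body": {"targets": [[[0.0005, 0, -0.0001], [0, 0, 0], 50], [[0.001, 0, -0.0002], [0, 0, 0], 50], [[0.0015, 0, -0.0003], [0, 0, 0], 50], [[0.002, 0, -0.0004], [0, 0, 0], 50], [[0.002, 0, -0.0004], [0, 0, 0], 50], [[0.002, 0, -0.0004], [0, 0, 0], 50], [[0.002, 0, -0.0004], [0, 0, 0], 50]]}}

```text
clock: 10.23
position: [505.1, -201.0, 53.2]
tool_rot: [2.498, 1.685, -0.262]
contact_force: [0.2, -1.2, -0.8]
grip_width: 0.685
grip_force: 65.8
```

Run:
```python
from h import *
done([.002,0,-.0004],[0,0,0]);hs();r.grab_frame("top");hs()
```

```text
cmd [ 505.1 -201.    53.1] meas [ 505.1 -201.    53.2] roterr [-0.  0.  0.] F [ 0.25 -1.2  -0.83] t 10.2333
TCP xh -1.7 yh -11.5 z 53.2 Fu -1.02 Fv 0.68 Fz -0.83 endB yh 37.5 z 45.7 endK yh -60.3 z 66.5 pitch -11.97 roll 0.00 yaw -22.00 t 10.2 grip 0.685
TCP xh -1.7 yh -11.5 z 53.1 Fu 0.14 Fv 0.04 Fz -1.33 endB yh 37.5 z 45.7 endK yh -60.3 z 66.5 pitch -11.98 roll 0.00 yaw -22.00 t 10.3 grip 0.679
```

Request:
{"method": "apply_moves", "body": {"targets": [[[0.0005, 0, -0.0001], [0, 0, 0], 50], [[0.001, 0, -0.0002], [0, 0, 0], 50], [[0.0015, 0, -0.0003], [0, 0, 0], 50], [[0.002, 0, -0.0004], [0, 0, 0], 50], [[0.002, 0, -0.0004], [0, 0, 0], 50], [[0.002, 0, -0.0004], [0, 0, 0], 50], [[0.002, 0, -0.0004], [0, 0, 0], 50]]}}

```text
clock: 10.87
position: [505.7, -199.4, 53.2]
tool_rot: [2.498, 1.685, -0.263]
contact_force: [-0.9, -2.9, -0.6]
grip_width: 0.684
grip_force: 65.8
```

Run:
```python
from h import *
done([.002,0,-.0004],[0,0,0]);hs();r.grab_frame("top");hs()
```

```text
cmd [ 505.8 -199.1   53.1] meas [ 505.7 -199.4   53.2] roterr [ 0.   -0.03  0.01] F [-0.92 -2.86 -0.64] t 10.8667
TCP xh -1.8 yh -9.7 z 53.2 Fu -3.00 Fv 0.22 Fz -0.64 endB yh 39.3 z 45.7 endK yh -58.5 z 66.5 pitch -12.01 roll 0.00 yaw -22.01 t 10.9 grip 0.684
TCP xh -1.7 yh -9.7 z 53.2 Fu -1.65 Fv -0.37 Fz 0.05 endB yh 39.3 z 45.7 endK yh -58.5 z 66.5 pitch -12.00 roll 0.00 yaw -22.01 t 10.9 grip 0.684
```

Request:
{"method": "apply_moves", "body": {"targets": [[[0.0015, 0, -0.0003], [0, 0, 0], 50], [[0.003, 0, -0.0006], [0, 0, 0], 50], [[0.0045, 0, -0.001], [0, 0, 0], 50], [[0.006, 0, -0.0013], [0, 0, 0], 50], [[0.0075, 0, -0.0016], [0, 0, 0], 50], [[0.009, 0, -0.0019], [0, 0, 0], 50], [[0.01, 0, -0.0021], [0, 0, 0], 50], [[0.01, 0, -0.0021], [0, 0, 0], 50], [[0.01, 0, -0.0021], [0, 0, 0], 50], [[0.01, 0, -0.0021], [0, 0, 0], 50]]}}

```text
clock: 11.75
position: [509.5, -190.1, 53.2]
tool_rot: [2.498, 1.684, -0.264]
contact_force: [-2.2, -4.1, -0.6]
grip_width: 0.679
grip_force: 65.8
```

Run:
```python
from h import *
done([.01,0,-.0021],[0,0,0]);hs()
for i in range(4):r.grab_frame("top");hs()
```

```text
cmd [ 509.7 -189.6   53.1] meas [ 509.5 -190.1   53.2] roterr [ 0.   -0.08  0.01] F [-2.23 -4.07 -0.56] t 11.75
TCP xh -1.7 yh 0.3 z 53.2 Fu -4.61 Fv -0.54 Fz -0.56 endB yh 49.3 z 45.7 endK yh -48.5 z 66.6 pitch -12.06 roll -0.00 yaw -22.01 t 11.8 grip 0.679
TCP xh -1.7 yh 0.3 z 53.3 Fu -5.69 Fv 0.13 Fz -0.30 endB yh 49.3 z 45.8 endK yh -48.5 z 66.6 pitch -12.05 roll 0.00 yaw -22.02 t 11.8 grip 0.683
TCP xh -1.7 yh 0.3 z 53.3 Fu -5.18 Fv -0.84 Fz 0.09 endB yh 49.3 z 45.8 endK yh -48.5 z 66.6 pitch -12.05 roll 0.01 yaw -22.02 t 11.8 grip 0.678
TCP xh -1.7 yh 0.3 z 53.3 Fu -5.85 Fv -0.34 Fz -0.20 endB yh 49.3 z 45.8 endK yh -48.5 z 66.6 pitch -12.05 roll 0.01 yaw -22.02 t 11.9 grip 0.687
TCP xh -1.7 yh 0.2 z 53.2 Fu -5.11 Fv -0.73 Fz 0.24 endB yh 49.3 z 45.7 endK yh -48.5 z 66.6 pitch -12.06 roll 0.00 yaw -22.02 t 11.9 grip 0.685
```

Request:
{"method": "apply_moves", "body": {"targets": [[[0.001, 0, -0.0002], [0, 0, 0], 50], [[0.002, 0, -0.0004], [0, 0, 0], 50], [[0.003, 0, -0.0006], [0, 0, 0], 50], [[0.004, 0, -0.0008], [0, 0, 0], 50], [[0.005, 0, -0.001], [0, 0, 0], 50], [[0.0058, 0, -0.0012], [0, 0, 0], 50], [[0.0058, 0, -0.0012], [0, 0, 0], 50], [[0.0058, 0, -0.0012], [0, 0, 0], 50]]}}

```text
clock: 12.62
position: [511.4, -185.3, 53.3]
tool_rot: [2.497, 1.683, -0.266]
contact_force: [-2.6, -7.0, 0.3]
grip_width: 0.683
grip_force: 65.8
```

Run:
```python
from h import *
done([.0058,0,-.0012],[0,0,0]);hs()
for i in range(3):r.grab_frame("top");hs()
im=r.grab_frame("scene");cv2.imwrite("pics/s5.png",cv2.resize(im[140:290,280:480],None,fx=4,fy=4,interpolation=cv2.INTER_CUBIC)[:,:,::-1])
plan(P(-1.7,6.3,43.5),Rt(-22,0),8)
```

```text
cmd [ 511.9 -184.1   53.1] meas [ 511.4 -185.3   53.3] roterr [ 0.01 -0.18  0.04] F [-2.57 -6.98  0.33] t 12.6167
TCP xh -1.7 yh 5.4 z 53.3 Fu -7.44 Fv 0.23 Fz 0.33 endB yh 54.4 z 45.8 endK yh -43.4 z 66.8 pitch -12.16 roll 0.00 yaw -22.04 t 12.6 grip 0.683
TCP xh -1.7 yh 5.4 z 53.4 Fu -7.27 Fv -0.43 Fz 1.09 endB yh 54.4 z 45.8 endK yh -43.4 z 66.8 pitch -12.16 roll 0.00 yaw -22.04 t 12.7 grip 0.682
TCP xh -1.7 yh 5.3 z 53.4 Fu -7.31 Fv 0.82 Fz -0.50 endB yh 54.3 z 45.8 endK yh -43.4 z 66.8 pitch -12.16 roll 0.00 yaw -22.05 t 12.7 grip 0.684
TCP xh -1.7 yh 5.3 z 53.4 Fu -6.75 Fv 0.09 Fz -0.50 endB yh 54.3 z 45.8 endK yh -43.4 z 66.8 pitch -12.16 roll 0.00 yaw -22.05 t 12.8 grip 0.685
shift [0.0016 0.0001 0.0094] turn [-0.     0.209 -0.   ] rows>= 2.0 step [0.0002 0.     0.0012] [-0.      0.0261 -0.    ]
```

View pics/s5.png

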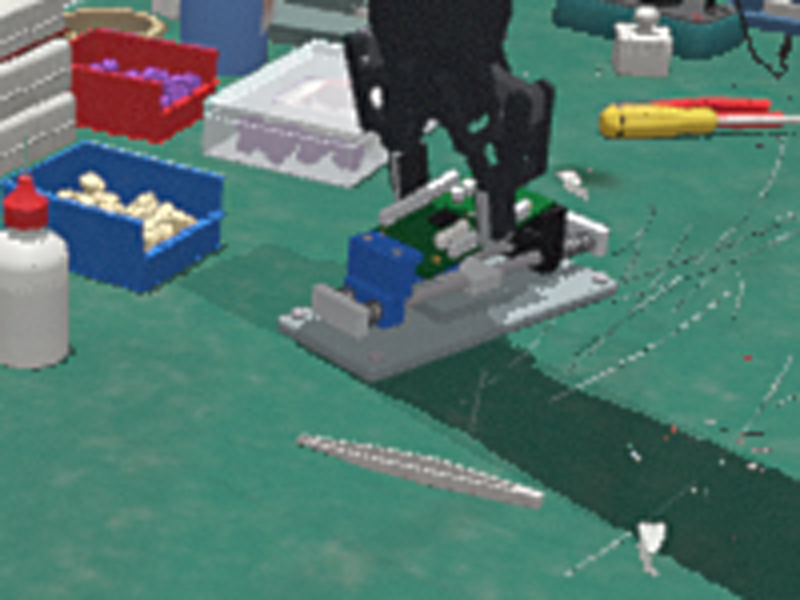

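Scene view (crop): board end sits in the blue jaw (px ~385,255), which is pushed out, and the far end is raised above the black jaw (~550,220). Now level it.

Run:
```python
from h import *
for k in (0.25,.5,.75,1): # pivot about blue end lower edge
    th=12*(1-k);t=np.radians(th);E=np.array([55.3+1.2-.8*(1-k),45.9+.3*k])
    x=np.array([np.cos(t),-np.sin(t)]);n=np.array([np.sin(t),np.cos(t)]);q=E-2.9*n-49.5*x
    plan(P(-1.7,q[0],q[1]),Rt(-22,-th),1)
```

```text
shift [0.0003 0.0001 0.0022] turn [-0.     0.052 -0.   ] rows>= 1.0 step [0.0003 0.0001 0.0022] [-0.      0.0519 -0.    ]
shift [0.0009 0.0001 0.0046] turn [-0.     0.104 -0.   ] rows>= 1.0 step [0.0009 0.0001 0.0046] [-0.      0.1043 -0.    ]
shift [0.0015 0.0001 0.0071] turn [-0.     0.157 -0.   ] rows>= 2.0 step [0.0015 0.0001 0.0071] [-0.000e+00  1.566e-01 -1.000e-04]
shift [0.0023 0.0001 0.0095] turn [-0.     0.209 -0.   ] rows>= 2.0 step [0.0023 0.0001 0.0095] [-0.00e+00  2.09e-01 -1.00e-04]
```

Half way first, with a check.

Request:
{"method": "apply_moves", "body": {"targets": [[[0.0002, 0, 0.0011], [0, 0.026, 0], 50], [[0.0003, 0, 0.0022], [0, 0.052, 0], 50], [[0.0006, 0, 0.0034], [0, 0.078, 0], 50], [[0.0009, 0, 0.0046], [0, 0.104, 0], 50], [[0.0009, 0, 0.0046], [0, 0.104, 0], 50], [[0.0009, 0, 0.0046], [0, 0.104, 0], 50], [[0.0009, 0, 0.0046], [0, 0.104, 0], 50]]}}

```text
clock: 13.4
position: [511.2, -185.8, 48.3]
tool_rot: [2.553, 1.72, -0.139]
contact_force: [-2.3, -7.7, -1.2]
grip_width: 0.684
grip_force: 65.7
```

Run:
```python
from h import *
done([.0009,0,.0046],[0,.104,0]);hs()
for i in range(2):r.grab_frame("top");hs()
for k in (0.5,.75,1):
    th=12*(1-k);t=np.radians(th);E=np.array([55.3+1.2-.8*(1-k),45.9+.3*k])
    x=np.array([np.cos(t),-np.sin(t)]);n=np.array([np.sin(t),np.cos(t)]);q=E-2.9*n-49.5*x
    plan(P(-1.7,q[0],q[1]),Rt(-22,-th),1)
```

```text
cmd [ 511.8 -184.2   48.4] meas [ 511.2 -185.8   48.3] roterr [ 0.02 -0.2   0.07] F [-2.27 -7.65 -1.2 ] t 13.4
TCP xh -1.8 yh 4.9 z 48.3 Fu -7.95 Fv 0.76 Fz -1.20 endB yh 54.4 z 45.8 endK yh -45.0 z 56.7 pitch -6.21 roll -0.01 yaw -22.08 t 13.4 grip 0.684
TCP xh -1.8 yh 5.0 z 48.3 Fu -7.88 Fv 0.34 Fz -0.71 endB yh 54.5 z 45.8 endK yh -44.9 z 56.7 pitch -6.22 roll -0.01 yaw -22.07 t 13.4 grip 0.683
TCP xh -1.7 yh 5.0 z 48.3 Fu -7.01 Fv -0.37 Fz -1.54 endB yh 54.5 z 45.8 endK yh -44.9 z 56.7 pitch -6.22 roll -0.01 yaw -22.07 t 13.5 grip 0.687
shift [-0.      0.0001  0.    ] turn [-0.  0. -0.] rows>= 1.0 step [-0.      0.0001  0.    ] [-0.      0.0003 -0.0001]
shift [0.0004 0.0001 0.0025] turn [-0.     0.053 -0.   ] rows>= 1.0 step [0.0004 0.0001 0.0025] [-0.      0.0526 -0.0001]
shift [0.0009 0.0001 0.005 ] turn [-0.     0.105 -0.   ] rows>= 1.0 step [0.0009 0.0001 0.005 ] [-0.00e+00  1.05e-01 -1.00e-04]
```

Request:
{"method": "apply_moves", "body": {"targets": [[[0.0002, 0, 0.0012], [0, 0.026, 0], 50], [[0.0004, 0, 0.0025], [0, 0.053, 0], 50], [[0.0006, 0, 0.0038], [0, 0.079, 0], 50], [[0.0008, 0, 0.005], [0, 0.107, 0], 50], [[0.0008, 0, 0.005], [0, 0.107, 0], 50], [[0.0008, 0, 0.005], [0, 0.107, 0], 50], [[0.0008, 0, 0.005], [0, 0.107, 0], 50]]}}

```text
clock: 14.08
position: [511.3, -185.6, 43.0]
tool_rot: [2.605, 1.755, -0.002]
contact_force: [-2.2, -7.1, -0.9]
grip_width: 0.683
grip_force: 65.7
```

Run:
```python
from h import *
done([.0008,0,.005],[0,.107,0]);hs()
for i in range(3):r.grab_frame("top");hs()
```

```text
cmd [ 511.9 -184.    43.3] meas [ 511.3 -185.6   43. ] roterr [ 0.02 -0.21  0.08] F [-2.17 -7.12 -0.89] t 14.0833
TCP xh -1.8 yh 5.1 z 43.0 Fu -7.41 Fv 0.66 Fz -0.89 endB yh 54.6 z 45.9 endK yh -45.4 z 46.0 pitch -0.09 roll -0.02 yaw -22.08 t 14.1 grip 0.683
TCP xh -1.7 yh 5.1 z 43.1 Fu -7.65 Fv 0.26 Fz -1.77 endB yh 54.7 z 45.9 endK yh -45.3 z 46.0 pitch -0.10 roll -0.02 yaw -22.08 t 14.1 grip 0.68
TCP xh -1.8 yh 5.2 z 43.0 Fu -6.20 Fv 0.37 Fz -1.11 endB yh 54.7 z 45.8 endK yh -45.3 z 46.0 pitch -0.10 roll -0.02 yaw -22.07 t 14.2 grip 0.681
TCP xh -1.7 yh 5.2 z 43.1 Fu -6.97 Fv -0.01 Fz -1.99 endB yh 54.7 z 45.9 endK yh -45.3 z 46.0 pitch -0.10 roll -0.01 yaw -22.07 t 14.2 grip 0.684
```

Request:
{"method": "apply_moves", "body": {"targets": [[[-0.001, 0, 0.0], [0, 0, 0], 50], [[-0.0025, 0, 0.0001], [0, 0, 0], 50], [[-0.004, 0, 0.0002], [0, 0, 0], 50], [[-0.0055, 0, 0.0003], [0, 0, 0], 50], [[-0.007, 0, 0.0003], [0, 0, 0], 50], [[-0.0085, 0, 0.0003], [0, 0, 0], 50], [[-0.01, 0, 0.0003], [0, 0, 0], 50], [[-0.0115, 0, 0.0003], [0, 0, 0], 50], [[-0.013, 0, 0.0003], [0, 0, 0], 50], [[-0.013, 0, 0.0003], [0, 0, 0], 50], [[-0.013, 0, 0.0003], [0, 0, 0], 50], [[-0.013, 0, 0.0003], [0, 0, 0], 50]]}}

```text
clock: 15.23
position: [507.3, -195.4, 42.9]
tool_rot: [-2.603, -1.756, -0.004]
contact_force: [0.4, -0.1, -2.0]
grip_width: 0.679
grip_force: 65.7
```

Run:
```python
from h import *
done([-.013,0,.0003],[0,0,0]);hs()
for i in range(4):r.grab_frame("top");hs()
```

```text
cmd [ 507.1 -196.    43. ] meas [ 507.3 -195.4   42.9] roterr [ 0.    0.06 -0.03] F [ 0.38 -0.06 -2.  ] t 15.2333
TCP xh -1.8 yh -5.5 z 42.9 Fu 0.08 Fv 0.37 Fz -2.00 endB yh 44.0 z 45.9 endK yh -56.0 z 45.6 pitch 0.18 roll -0.00 yaw -21.97 t 15.2 grip 0.679
TCP xh -1.8 yh -5.6 z 42.9 Fu 0.90 Fv 0.87 Fz -3.44 endB yh 43.9 z 45.9 endK yh -56.1 z 45.6 pitch 0.16 roll -0.00 yaw -21.98 t 15.3 grip 0.686
TCP xh -1.8 yh -5.7 z 42.9 Fu -0.06 Fv 0.89 Fz -2.87 endB yh 43.8 z 45.9 endK yh -56.2 z 45.6 pitch 0.16 roll 0.00 yaw -21.98 t 15.3 grip 0.686
TCP xh -1.8 yh -5.7 z 42.9 Fu 0.41 Fv 0.09 Fz -2.90 endB yh 43.8 z 45.9 endK yh -56.2 z 45.7 pitch 0.15 roll -0.00 yaw -21.98 t 15.4 grip 0.683
TCP xh -1.8 yh -5.8 z 42.9 Fu 0.32 Fv 0.65 Fz -2.13 endB yh 43.7 z 45.9 endK yh -56.3 z 45.7 pitch 0.15 roll -0.00 yaw -21.98 t 15.4 grip 0.678
```

Request:
{"method": "apply_moves", "body": {"targets": [[[0, 0, 0.0003], [0, 0, 0], 50], [[0, 0, 0.0006], [0, 0, 0], 50], [[0, 0, 0.0009], [0, 0, 0], 50], [[0, 0, 0.0009], [0, 0, 0], 50], [[0, 0, 0.0009], [0, 0, 0], 50]]}}

```text
clock: 15.85
position: [507.2, -196.0, 42.6]
tool_rot: [-2.604, -1.756, -0.003]
contact_force: [-0.7, 0.2, 1.8]
grip_width: 0.679
grip_force: 66.1
```

Run:
```python
from h import *
done([0,0,.0009],[0,0,0]);hs()
for i in range(3):r.grab_frame("top");hs()
```

```text
cmd [ 507.1 -196.    42.1] meas [ 507.2 -196.    42.6] roterr [-0.02  0.   -0.01] F [-0.72  0.23  1.82] t 15.85
TCP xh -1.7 yh -6.1 z 42.6 Fu -0.06 Fv -0.75 Fz 1.82 endB yh 43.4 z 45.6 endK yh -56.6 z 45.4 pitch 0.12 roll 0.02 yaw -22.00 t 15.8 grip 0.679
TCP xh -1.7 yh -6.1 z 42.5 Fu 0.64 Fv -1.23 Fz 1.91 endB yh 43.4 z 45.5 endK yh -56.6 z 45.3 pitch 0.12 roll 0.02 yaw -22.00 t 15.9 grip 0.68
TCP xh -1.6 yh -6.1 z 42.4 Fu 1.05 Fv -1.66 Fz 2.31 endB yh 43.4 z 45.5 endK yh -56.6 z 45.2 pitch 0.12 roll 0.02 yaw -22.00 t 15.9 grip 0.682
TCP xh -1.6 yh -6.1 z 42.4 Fu -0.48 Fv -1.73 Fz 0.90 endB yh 43.4 z 45.4 endK yh -56.6 z 45.2 pitch 0.12 roll 0.03 yaw -22.00 t 16.0 grip 0.679
```

Request:
{"method": "apply_moves", "body": {"targets": [[[0, 0, 0.0003], [0, 0, 0], 50], [[0, 0, 0.0006], [0, 0, 0], 50], [[0, 0, 0.0006], [0, 0, 0], 50], [[0, 0, 0.0006], [0, 0, 0], 50], [[0, 0, 0.0006], [0, 0, 0], 50]]}}

```text
clock: 16.42
position: [507.3, -196.2, 42.0]
tool_rot: [-2.604, -1.756, -0.003]
contact_force: [-2.4, 0.6, 5.1]
grip_width: 0.685
grip_force: 66.4
```

Run:
```python
from h import *
done([0,0,.0006],[0,0,0]);hs()
for i in range(3):r.grab_frame("top");hs()
```

```text
cmd [ 507.1 -196.    41.5] meas [ 507.3 -196.2   42. ] roterr [-0.04 -0.01  0.  ] F [-2.38  0.64  5.12] t 16.4167
TCP xh -1.5 yh -6.2 z 42.0 Fu -0.29 Fv -2.45 Fz 5.12 endB yh 43.3 z 45.0 endK yh -56.7 z 44.8 pitch 0.11 roll 0.04 yaw -22.00 t 16.4 grip 0.685
TCP xh -1.5 yh -6.2 z 42.0 Fu 0.39 Fv -3.17 Fz 5.33 endB yh 43.3 z 45.0 endK yh -56.7 z 44.8 pitch 0.11 roll 0.04 yaw -22.01 t 16.5 grip 0.682
TCP xh -1.5 yh -6.2 z 42.0 Fu 0.24 Fv -1.63 Fz 5.42 endB yh 43.3 z 45.0 endK yh -56.7 z 44.8 pitch 0.11 roll 0.04 yaw -22.01 t 16.5 grip 0.681
TCP xh -1.5 yh -6.2 z 42.0 Fu 0.58 Fv -2.35 Fz 5.90 endB yh 43.3 z 45.0 endK yh -56.7 z 44.8 pitch 0.11 roll 0.03 yaw -22.01 t 16.6 grip 0.683
```

Seated on both ledges (z 45, springs balanced). Releasing.

Request:
{"method": "apply_moves", "body": {"newtons": 20, "targets": [[[0, 0, -0.0003], [0, 0, 0], 60], [[0, 0, -0.0004], [0, 0, 0], 68], [[0, 0, -0.0004], [0, 0, 0], 72], [[0, 0, -0.0004], [0, 0, 0], 76], [[0, 0, -0.0004], [0, 0, 0], 82], [[0, 0, -0.0004], [0, 0, 0], 90], [[0, 0, -0.0004], [0, 0, 0], 90], [[0, 0, -0.0004], [0, 0, 0], 90]]}}

```text
clock: 17.23
position: [507.0, -196.0, 41.7]
tool_rot: [-2.603, -1.756, -0.002]
contact_force: [-0.7, -0.4, -0.4]
grip_width: 0.9
grip_force: 0.0
```

Run:
```python
from h import *
done([0,0,-.0004],[0,0,0]);hs()
```

```text
cmd [ 507.1 -196.    41.9] meas [ 507.  -196.    41.7] roterr [ 0.01  0.   -0.  ] F [-0.68 -0.44 -0.42] t 17.2333
TCP xh -1.8 yh -6.1 z 41.7 Fu -0.66 Fv -0.47 Fz -0.42 endB yh 43.4 z 44.7 endK yh -56.6 z 44.5 pitch 0.12 roll -0.01 yaw -22.00 t 17.2 grip 0.9
```

Request:
{"method": "apply_moves", "body": {"targets": [[[0, 0, -0.003], [0, 0, 0], 90], [[0, 0, -0.01], [0, 0, 0], 90], [[0, 0, -0.025], [0, 0, 0], 90], [[0, 0, -0.05], [0, 0, 0], 90], [[-0.01, 0, -0.08], [0, 0, 0], 90], [[-0.02, 0, -0.11], [0, 0, 0], 90], [[-0.03, 0, -0.13], [0, 0, 0], 90], [[-0.03, 0, -0.14], [0, 0, 0], 90], [[-0.03, 0, -0.14], [0, 0, 0], 90], [[-0.03, 0, -0.14], [0, 0, 0], 90], [[-0.03, 0, -0.14], [0, 0, 0], 90], [[-0.03, 0, -0.14], [0, 0, 0], 90]]}}

```text
clock: 18.23
position: [494.8, -222.9, 179.5]
tool_rot: [-2.6, -1.755, -0.0]
contact_force: [0.2, 0.1, 0.0]
grip_width: 0.897
grip_force: 0.0
```

Run:
```python
from h import *
done([-.03,0,-.14],[0,0,0]);hs()
im=r.grab_frame("wrist");cv2.imwrite("pics/w6.png",im[:,:,::-1])
im=r.grab_frame("scene");cv2.imwrite("pics/s6.png",cv2.resize(im[140:290,280:480],None,fx=4,fy=4,interpolation=cv2.INTER_CUBIC)[:,:,::-1])
```

```text
cmd [ 495.7 -224.1  181.8] meas [ 494.8 -222.9  179.5] roterr [ 0.24  0.05 -0.04] F [0.19 0.12 0.04] t 18.2333
TCP xh -3.0 yh -35.7 z 179.5 Fu 0.18 Fv 0.13 Fz 0.04 endB yh 13.8 z 182.5 endK yh -86.2 z 182.2 pitch 0.16 roll -0.24 yaw -21.96 t 18.2 grip 0.897
```

View pics/w6.png

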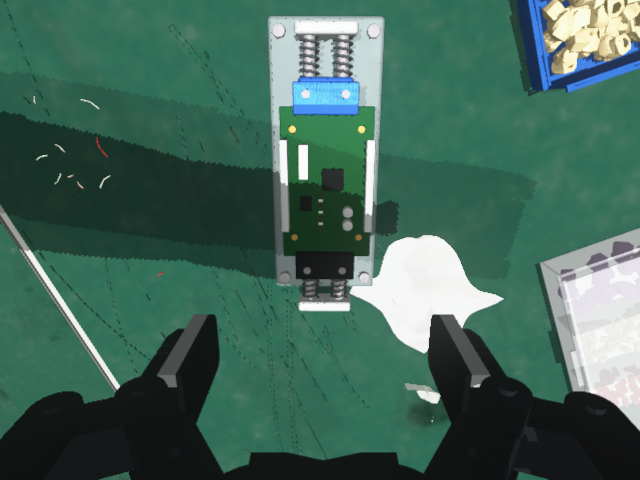

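View pics/s6.png

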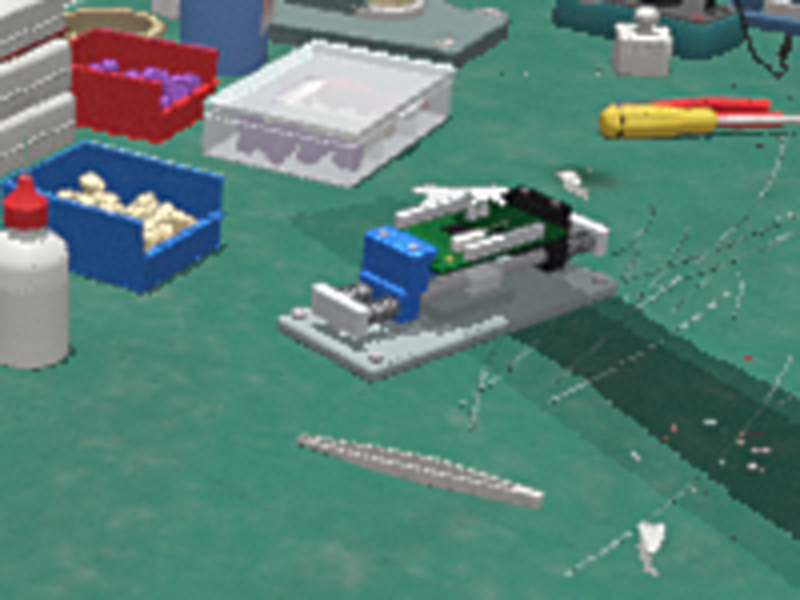

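Both ends are under the lips. The board spans cols 279–374 against the blue lip's 292–360, so it is square and centred, and the gripper is clear.

```bash
python3 -c "
from workcell import r
print(r.job_done())"
```

```text
the job is handed in; nothing more can be done
None
```

The green board is mounted in the holder, components up, with both ends in their grooves, level, square and centred across the jaws; I let go, backed the gripper clear and handed the job in at about 18 s.

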